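# Tuck the edging strip under the lapped slat of a relief panel

### The job

Give the bare seat of the panel a burst of adhesive: push the spray can's cap fully down and let it spring back up. Then take the longer ribbed strip by its rib, lay it on the bare seat and slide its thin front edge at least 20 mm under the loose slat along its whole length, centred on the slat left to right, without lifting the slat and leaving the other things on the table where they are. Finish while still holding: the program ends with the gripper on the strip, pushing it down firmly flat on the panel.

Things in the scene. Friction and masses are not known exactly. Their poses are not given: they have to be found in the camera images.
- panel: Fixed plywood board, 18 mm thick, flat on the table. Origin at table level below the middle of the loose slat's front edge; x points from the bare seat in under the slat, y left along its edge. Spans x -130 to 170, y -130 to 130 mm. Bare seat (top z 18): x -130 to 0. From x 0 the slat covers it with a 9 mm gap; a fixed stop closes the gap at x 45. Fixed upper slat behind, top 43 mm high.
- slat (a joint): The loose wooden slat (120 mm deep, 200 mm wide, 6 mm thick, 110 g; panel frame x 0 to 120 mm, underside at z 27 mm), hinged freely along its back edge. 0 = lying down as it starts, held by its own weight; grows in rad as its front edge lifts (0.05 rad is 6 mm at the edge).
- slat_edge (a point): Middle of the loose slat's front lower edge, 27 mm above the table when down.
- strip: Loose dark aluminium strip, 150 mm long (y): leaf 80 mm wide (x -40 to 40), 4 mm thick, with an upright rib 10 mm thick along its rear (x -40 to -30, full length, top 34 mm above the underside). Origin: middle of the leaf's underside; x points from rib to the thin front edge that goes under the slat. 200 to 310 g. Starts flat on the table, x roughly away from the robot.
- strip_front_left (a point): Underside of the strip's front edge, at strip x 40, y 70 mm.
- strip_front_right (a point): Underside of the strip's front edge, at strip x 40, y -70 mm.
- rib_top (a point): Middle of the rib's top, at strip x -35, y 0, z 34 mm.
- cap (a joint): Sprung white cap of the fixed spray can: 0 = up, 0.006 m = fully down. It moves straight down; needs 1.4 N to start and 5.6 N fully down; springs back by itself.
- cap_top (a point): Middle of the cap's flat round top, 28 mm in diameter, 206 mm above the table when up. Its top is 23 mm above the shoulder of the can, 66 mm in diameter, held upright in a 90 mm square wooden foot.
- offcut: Loose offcut of the same profile, only 90 mm long; not wanted, leave it. Origin and axes as for the strip.
- tape: Loose roll of tape lying flat, 70 mm across, 25 mm high; leave it. Origin at its underside's middle.
- brush: Loose paint brush lying on the table; leave it. Its x runs along it.
- jar: Loose glass jar with lid, 66 mm across, 90 mm high; leave it. Origin at its underside's middle.
- knife: Loose spatula lying on the table; leave it. Its x runs along it.
There are look-alikes about, which are no part of the job. Of the things that look like the part that bears cap, the larger one is meant.

How it is judged:
By the outcome, as a careful person would: the job done as asked, in the order asked, and still so for the second after the job is handed in, while the arm keeps its last pose, push and grip.
It also fails if it takes over 58 s, if anything falls off the work surface, if the arm or the gripper's body presses on something with over 40 N, if the wrist force passes 120 N, or if a joint passes its speed limit or range.

### The arm

A 6-joint arm with a two-finger parallel gripper is mounted at the origin on the work surface. World frame = base frame: x ahead of the robot, y to its left, z up, the work surface at z = 0. Lengths are in m, angles in degrees, forces in N, time in s.
With the tool pointing down it reaches from about 0.35 to 0.875 m from the base axis. Payload 4.2 kg.
Tool frame: the origin (TCP) lies midway between the tips of the shut fingers; the grasp point (between the pads) lies 19 mm behind it; z points along the fingers, y is the direction in which the jaws open and shut (so a half turn about z gives the same grasp; the last joint's range is limited). The gripper opens to 87 mm and grips with 3 to 60 N. Pads are 19 mm wide; open, the fingers measure 117 mm over their backs; the gripper's body (75 mm by 190 mm) begins 51 mm behind the grasp point.
Start: joints at [79.103, 22.042, 0.453, 0, -68.411, -14.817], TCP at [0.271, 0.563, 0.201] pointing down, gripper open.
Joint ranges: [-179.83, 179.83], [-69.29, 118.12], [-61.27, 80.66], [-181.25, 117.63], [-171.15, -9.14], [-177.46, 177.46]. Speed limits (degrees/s): [159.86, 159.86, 180, 180, 180, 180].

### API

Orientations are given as a 3x3 rotation matrix whose columns are the frame's x, y, z axes.
In Python, from station import r gives the robot as it stands.
- The arm moves only by the tool play_rows, never from a script. Its argument "commands" is a list that holds one entry, the list of rows, each a list of 7 numbers: the shift along the world's x, y, z in m, then the turn, a rotation vector about the world's x, y, z in rad, then the closure, from 0 (fully open) to 1 (shut). A call has 1 to 5 rows; each row is the pose to reach, as a shift and turn from the pose commanded when the call began; what a row does not reach only later rows make up. A row lasts 1/10 s, in which the tool goes at most 50 mm and 8.59 degrees, less where a joint would pass 70% of its speed; a pose out of reach is approached as far as the arm can. A call with a gripper value outside its range is refused whole. The fingers move at their own pace and stop on an object; the grip force is fixed at half the most. Time passes only in rows, so rows that repeat a pose let the fingers close. It gives the time, the measured TCP pose, the force and the opening at its end, in the units of the state.
- r.sense(): the state, without advancing time (a new reading comes with each control period).
- r.capture(name): name is "scene" or "top"; returns a dict with "image" (400x640x3 uint8, red, green, blue), "range_z" (400x640 float32, m along the optical axis (not along the pixel's ray), 0 where there is no reading), "intrinsics" (3x3 intrinsics, pixels), "extrinsics" (4x4, takes a point from camera to world coordinates). Camera axes: x right, y up, looking along -z (the intrinsics and any distortion apply to the point x, -y, -z); pixel columns grow to the right and rows downward; lengths in m; the calibration is good to about 2 mm. A picture is of the moment at which its call begins.
- r.finish_job(): hands the job in, once; it reports no verdict.
The state is a dict: "time_s": time; "joints": joint angles; "joint_velocities": joint speeds; "effort": joint torques, N m; "tcp_pos": TCP position; "ee_rot": TCP orientation; "wrist_force": force on the tool from outside, world axes, zero at the start; "moment": the same for the moment, N m; "gripper_width": opening from 0.0 (shut) to 1.0 (fully open).
Only numpy, scipy, OpenCV 4.12 (cv2) and the standard library are available. Lean on these libraries where they do the work, as an engineer would, in place of code of your own. Each camera call takes 0.05 s, during which the arm holds its last target. There are 200 camera calls.

## Working session

There is one attempt and no reset: what is moved stays moved. The work goes in short steps, Python scripts to look and compute and a tool call to move; the robot and the scene stay as the last step left them, time stands still between calls to the robot, and variables do not carry over. Pictures are saved under pics/ and viewed, about 8 in all and at most 12, crops included, and the job is handed in when it is done.

Besides the shell and the picture viewer there is one more tool, called as a command line: name --argument value ..., lists and objects as JSON in quotes. play_rows: Moves the arm, as the interface text tells. Its arguments: {"type":"object","properties":{"commands":{"type":"array","items":{"type":"array","items":{"type":"array","items":{"type":"number"}}}}},"required":["commands"]}

```bash
mkdir -p pics; cat > h.py <<'E'
import numpy as np, cv2
from station import r
def cap(n,tag):
    c=r.capture(n); cv2.imwrite(f'pics/{tag}.png',c['image'][:,:,::-1]); np.savez(f'{tag}.npz',**c); return c
def pts(c):
    K=c['intrinsics'];d=c['range_z'];v,u=np.mgrid[0:400,0:640]
    x=(u-K[0,2])/K[0,0]*d; y=(v-K[1,2])/K[1,1]*d
    P=np.stack([x,-y,-d,np.ones_like(d)],-1)@np.array(c['extrinsics']).T
    P=P[...,:3]; P[d==0]=np.nan; return P
E
python3 - <<'E'
from h import *
for n in('scene','top'):
    c=cap(n,n); print(c['intrinsics'],c['extrinsics'],[k for k in c])
s=r.sense();print(s)
a=cv2.imread('pics/scene.png');b=cv2.imread('pics/top.png')
cv2.imwrite('pics/both.png',cv2.resize(np.vstack([a,b]),(480,600)))
E
```

```text
[[447.59527817   0.         312.92419163]
 [  0.         447.59527817 197.78232015]
 [  0.           0.           1.        ]] [[-0.18686705 -0.703255    0.68593958  1.49482569]
 [ 0.98224611 -0.12200281  0.14250576  0.21576339]
 [-0.01653133  0.70039112  0.71356779  1.17401412]
 [ 0.          0.          0.          1.        ]] ['image', 'range_z', 'intrinsics', 'extrinsics']
[[430.34226841   0.         320.27058004]
 [  0.         430.34226841 196.48334891]
 [  0.           0.           1.        ]] [[ 9.75119253e-03  9.90028205e-01 -1.40531375e-01  3.04730512e-01]
 [-9.99951413e-01  9.85736007e-03  5.93870385e-05  3.67728060e-02]
 [ 1.44406321e-03  1.40523968e-01  9.90076224e-01  1.54668134e+00]
 [ 0.00000000e+00  0.00000000e+00  0.00000000e+00  1.00000000e+00]] ['image', 'range_z', 'intrinsics', 'extrinsics']
{'time_s': 0.1, 'joints': array([ 7.91051684e+01,  2.20863227e+01,  3.89575578e-01, -2.39075313e-02,
       -6.84104787e+01, -1.48163337e+01]), 'joint_velocities': array([ 0.0062985 , -0.14672823,  0.13534573,  0.13228833, -0.00485191,
       -0.00920852]), 'effort': array([-4.15026498e-04, -3.91690886e+01,  1.87934554e+01,  4.23191875e+00,
        1.34542573e-02, -6.70372378e-05]), 'tcp_pos': array([0.27089523, 0.56262325, 0.20048645]), 'ee_rot': array([[ 9.00925758e-01, -4.33972624e-01, -7.34707917e-04],
       [-4.33973234e-01, -9.00924036e-01, -1.76434853e-03],
       [ 1.03762939e-04,  1.90839061e-03, -9.99998174e-01]]), 'wrist_force': array([ 0.30149228, -0.82733348, -0.37806778]), 'moment': array([ 0.03212616,  0.03654284, -0.00178505]), 'gripper_width': 1.0008746449816357}
```

View pics/top.png

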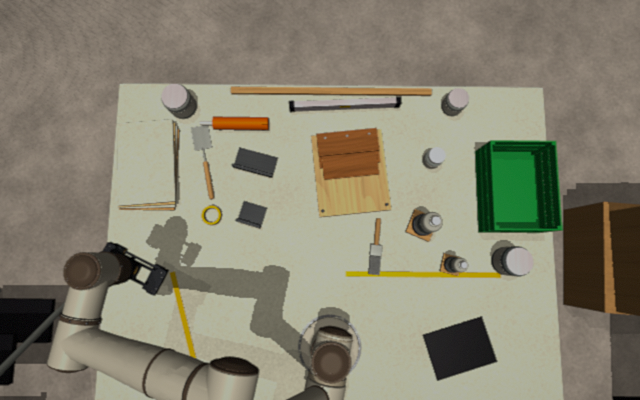

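View pics/scene.png

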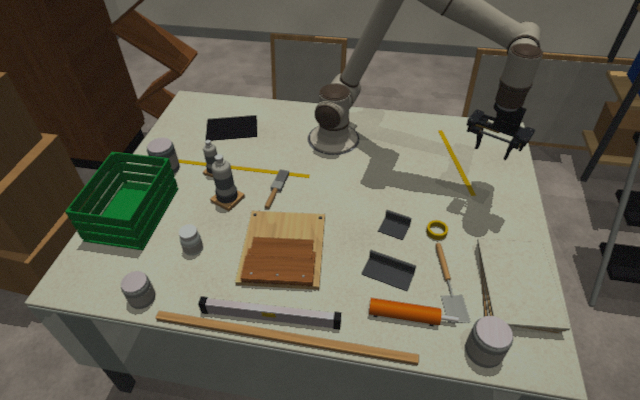

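Top view: longer strip at (255,162), offcut (251,214); panel (352,172). There are two cans: larger (425,224) and smaller (455,264); I take the larger. Next I measure and confirm in a crop.

```bash
python3 - <<'E'
from h import *
T=np.load('top.npz');S=np.load('scene.npz')
def pr(n,P,c):print(n,np.round(P,4),c)
for nm,C,reg in(('top',T,{'strip':(225,145,285,182),'off':(230,198,272,230),'can':(402,203,450,246),'can2':(436,248,474,276),'panel':(305,120,398,222)}),
  ('scene',S,{'strip':(355,245,420,292),'off':(375,208,415,240),'can':(205,150,246,210),'can2':(198,138,222,178),'panel':(232,205,330,292)})):
    P=pts(C)
    for k,(u0,v0,u1,v1) in reg.items():
        Q=P[v0:v1,u0:u1].reshape(-1,3);Q=Q[np.isfinite(Q[:,2])]
        print(nm,k,'z pct',np.round(np.percentile(Q[:,2],[1,10,50,90,99,100]),4))
        if k in('strip','off','panel'):
            zt=.012 if k=='panel' else .0028
            m=Q[Q[:,2]>zt]; 
            (c,sz,a)=cv2.minAreaRect((m[:,:2]*1000).astype(np.float32)); print('  rect',np.round(c,1),np.round(sz,1),round(a,1),len(m))
            if k!='panel':
                m=Q[Q[:,2]>.028]
                if len(m)>4:(c,sz,a)=cv2.minAreaRect((m[:,:2]*1000).astype(np.float32)); print('  rib',np.round(c,1),np.round(sz,1),round(a,1),len(m))
            else:
                for lo,hi in((.012,.022),(.029,.037),(.0385,.048)):
                    m=Q[(Q[:,2]>lo)&(Q[:,2]<hi)];(c,sz,a)=cv2.minAreaRect((m[:,:2]*1000).astype(np.float32)); print('  z',lo,np.round(c,1),np.round(sz,1),round(a,1),len(m),np.round(np.median(m[:,2]),4))
        else:
            zm=Q[:,2].max(); m=Q[Q[:,2]>(.2 if k=='can' else zm-.006)]; print('  top',np.round(np.median(m,0),4),np.round(m.min(0),3),np.round(m.max(0),3),len(m))
a=cv2.imread('pics/top.png')[110:285,190:480];b=cv2.imread('pics/scene.png')[130:300,190:470]
cv2.imwrite('pics/crop.png',np.vstack([cv2.resize(a,(600,300),interpolation=3),cv2.resize(b,(600,300),interpolation=3)]))
E
```

```text
top strip z pct [-0.0074 -0.0037  0.0016  0.0088  0.0366  0.0417]
  rect [645.4 278.8] [135.9 217.1] 0.9 907
  rib [614.1 283.7] [148.1  11.1] 75.4 116
top off z pct [-0.0074 -0.0036  0.0017  0.0081  0.0371  0.0413]
  rect [459.6 287.3] [112.5 149.4] 0.7 538
  rib [423.4 292.6] [88.4 10. ] 73.6 73
top can z pct [-0.0076 -0.0036  0.0026  0.1695  0.2058  0.2136]
  top [ 0.4244 -0.3256  0.2047] [ 0.412 -0.339  0.2  ] [ 0.438 -0.313  0.214] 62
top can2 z pct [-0.0072 -0.0035  0.0037  0.1247  0.1516  0.155 ]
  top [ 0.2856 -0.4257  0.1519] [ 0.279 -0.432  0.149] [ 0.295 -0.416  0.155] 19
top panel z pct [-0.0069 -0.0023  0.0168  0.0392  0.0458  0.0539]
  rect [594.9 -74. ] [339.1 260.4] 6.4 5816
  z 0.012 [594.2 -73.5] [336.8 261. ] 6.1 2701 0.0174
  z 0.029 [661.3 -65.7] [204.9 219.7] 6.0 1198 0.0333
  z 0.0385 [678. -64.] [169.5 219.5] 5.9 1037 0.0415
scene strip z pct [-0.0052 -0.0022  0.002   0.0132  0.0354  0.0417]
  rect [631.3 274.5] [178.9 217.6] 9.6 1266
  rib [617.5 281.8] [149.1  16.8] 76.3 174
scene off z pct [-0.0051 -0.0023  0.0023  0.0189  0.0356  0.04  ]
  rect [442.7 285.5] [147.2 138.6] 7.5 569
  rib [426.8 290.7] [88.4 19.9] 72.1 76
scene can z pct [-0.0061 -0.0024  0.0121  0.1593  0.2051  0.2096]
  top [ 0.4301 -0.3273  0.2054] [ 0.412 -0.341  0.2  ] [ 0.443 -0.313  0.21 ] 48
scene can2 z pct [-0.0058 -0.0022  0.0371  0.1747  0.2072  0.2096]
  top [ 0.429  -0.3301  0.2062] [ 0.414 -0.341  0.204] [ 0.443 -0.317  0.21 ] 34
scene panel z pct [-0.0047 -0.001   0.0186  0.0406  0.0446  0.0491]
  rect [ 606.3 -111.9] [333. 333.] 6.5 5793
  z 0.012 [ 606.3 -111.9] [333. 333.] 6.5 2538 0.0179
  z 0.029 [680.1 -66.5] [175.1 219.3] 6.2 1219 0.0332
  z 0.0385 [683.8 -65.7] [167.1 220.2] 6.1 1398 0.0412
```

View pics/crop.png

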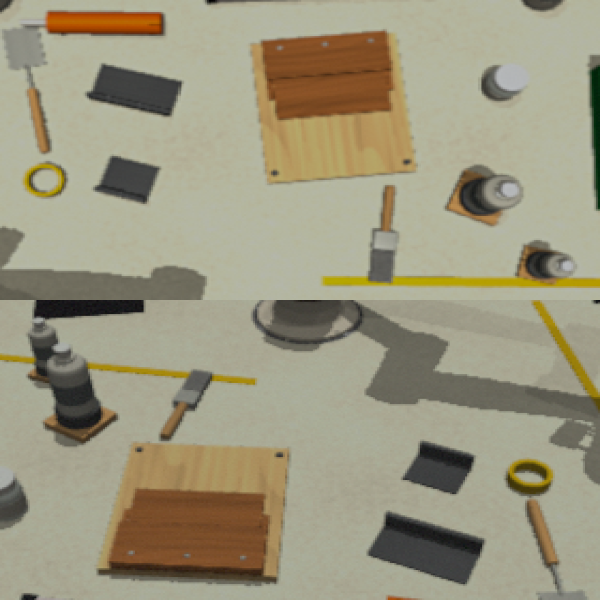

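The crop confirms it: the larger can (crop 510,188; cap white on top) stands next to a clearly smaller one. The longer dark strip is at crop (137,90), the shorter offcut at (128,178), with ribs on the robot side. Cap at about (0.426,-0.3265). First I travel there.

play_rows --commands '[[[0.035, -0.032, 0.012, 0, 0, -0.14, 1], [0.07, -0.064, 0.024, 0, 0, -0.28, 1], [0.105, -0.096, 0.036, 0, 0, -0.42, 1], [0.14, -0.128, 0.048, 0, 0, -0.56, 1], [0.175, -0.16, 0.05, 0, 0, -0.7, 1]]]'

```text
time_s: 0.6
tcp_pos: [0.4477, 0.4021, 0.2529]
ee_rot: [[0.405, -0.914, 0.002], [-0.914, -0.405, 0.002], [-0.001, -0.002, -1.0]]
wrist_force: [0.0, 0.7, 0.8]
gripper_width: 0.631
```

play_rows --commands '[[[0.02, -0.045, 0, 0, 0, -0.1, 1], [0.04, -0.09, 0, 0, 0, -0.2, 1], [0.06, -0.135, 0, 0, 0, -0.31, 1], [0.08, -0.18, 0, 0, 0, -0.31, 1], [0.1, -0.225, 0, 0, 0, -0.31, 1]]]'

```text
time_s: 1.1
tcp_pos: [0.5463, 0.1761, 0.2511]
ee_rot: [[0.112, -0.994, -0.001], [-0.994, -0.112, -0.0], [0.0, 0.001, -1.0]]
wrist_force: [0.5, 0.1, -0.5]
gripper_width: 0.17
```

play_rows --commands '[[[0, -0.05, 0, 0, 0, 0, 1], [0, -0.1, 0, 0, 0, 0, 1], [0, -0.15, 0, 0, 0, 0, 1], [0, -0.2, 0, 0, 0, 0, 1], [0, -0.25, 0, 0, 0, 0, 1]]]'

```text
time_s: 1.6
tcp_pos: [0.5455, -0.0738, 0.2512]
ee_rot: [[0.112, -0.994, -0.001], [-0.994, -0.112, 0.0], [-0.0, 0.001, -1.0]]
wrist_force: [0.6, -0.9, 0.6]
gripper_width: 0.007
```

play_rows --commands '[[[-0.02, -0.045, 0, 0, 0, 0, 1], [-0.04, -0.09, 0, 0, 0, 0, 1], [-0.06, -0.135, 0, 0, 0, 0, 1], [-0.08, -0.18, 0, 0, 0, 0, 1], [-0.1, -0.224, 0, 0, 0, 0, 1]]]'

```text
time_s: 2.1
tcp_pos: [0.4448, -0.2974, 0.2512]
ee_rot: [[0.112, -0.994, -0.0], [-0.994, -0.112, 0.0], [-0.0, 0.0, -1.0]]
wrist_force: [1.3, 0.6, -0.0]
gripper_width: 0.002
```

play_rows --commands '[[[-0.019, -0.029, 0, 0, 0, 0, 1], [-0.019, -0.029, -0.025, 0, 0, 0, 1], [-0.019, -0.029, -0.035, 0, 0, 0, 1], [-0.019, -0.029, -0.038, 0, 0, 0, 1]]]'

```text
time_s: 2.5
tcp_pos: [0.4262, -0.3243, 0.2117]
ee_rot: [[0.112, -0.994, -0.004], [-0.994, -0.112, 0.002], [-0.002, 0.003, -1.0]]
wrist_force: [0.6, 0.6, -0.4]
gripper_width: 0.005
```

```bash
python3 - <<'E'
from h import *
s=r.sense();print(s['tcp_pos'],s['wrist_force'])
c=cap('scene','s2');a=cv2.imread('pics/s2.png')[110:220,150:300];cv2.imwrite('pics/s2c.png',cv2.resize(a,(600,440),interpolation=2))
E
```

```text
[ 0.42618241 -0.32431083  0.21168243] [ 0.60000041  0.58036615 -0.38269575]
```

View pics/s2c.png

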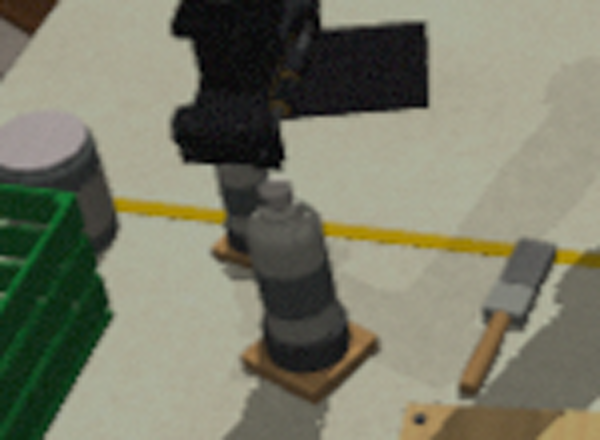

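The finger tips (crop 275,165) are just over the cap (crop 275,187). Next I press.

play_rows --commands '[[[0, -0.001, -0.006, 0, 0, 0, 1], [0, -0.001, -0.009, 0, 0, 0, 1], [0, -0.001, -0.012, 0, 0, 0, 1], [0, -0.001, -0.013, 0, 0, 0, 1], [0, -0.001, -0.013, 0, 0, 0, 1]]]'

```text
time_s: 3.05
tcp_pos: [0.4272, -0.3258, 0.2005]
ee_rot: [[0.112, -0.994, 0.0], [-0.994, -0.112, -0.0], [0.0, -0.0, -1.0]]
wrist_force: [-1.0, 0.3, 0.4]
gripper_width: 0.002
```

play_rows --commands '[[[0, 0, -0.001, 0, 0, 0, 1], [0, 0, -0.002, 0, 0, 0, 1], [0, 0, -0.003, 0, 0, 0, 1], [0, 0, -0.003, 0, 0, 0, 1]]]'

```text
time_s: 3.45
tcp_pos: [0.427, -0.3259, 0.1973]
ee_rot: [[0.112, -0.994, -0.0], [-0.994, -0.112, 0.0], [-0.0, 0.0, -1.0]]
wrist_force: [0.0, -0.7, -0.4]
gripper_width: 0.005
```

```bash
python3 - <<'E'
from h import *
s=r.sense();print(s['tcp_pos'],s['wrist_force'],s['moment'])
c=cap('scene','s3');a=cv2.imread('pics/s3.png')[120:200,190:270];a=cv2.resize(a,(400,400),interpolation=2)
c=cap('top','t3');b=cv2.imread('pics/t3.png')[190:270,380:460];b=cv2.resize(b,(400,400),interpolation=2)
cv2.imwrite('pics/s3c.png',np.hstack([a,b]))
E
```

```text
[ 0.42701668 -0.32588576  0.19729603] [ 0.04465173 -0.73505836 -0.44996966] [ 0.05477732 -0.02483965 -0.04332796]
```

View pics/s3c.png

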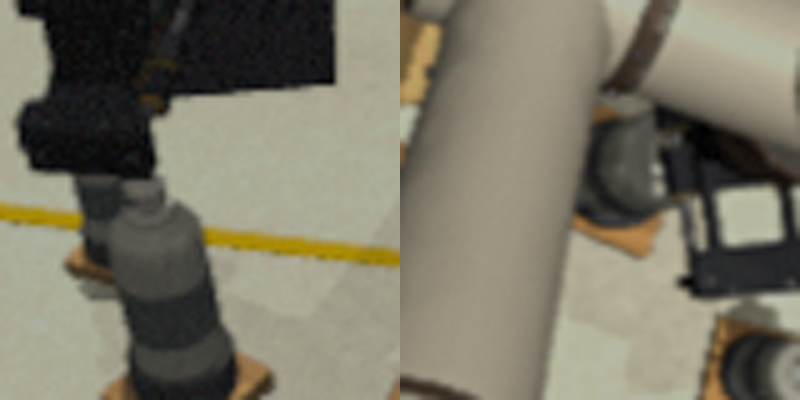

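```bash
cat >> h.py <<'E'
def proj(c,p):
    E=np.linalg.inv(c['extrinsics']);q=E[:3,:3]@np.array(p)+E[:3,3];K=c['intrinsics']
    return np.array([K[0,2]+K[0,0]*q[0]/-q[2],K[1,2]+K[1,1]*-q[1]/-q[2]])
E
python3 - <<'E'
from h import *
s=r.sense();t=s['tcp_pos']
out=[]
for n,f in(('s3','scene'),('t3','top')):
    c=np.load(n+'.npz');a=cv2.imread(f'pics/{n}.png')
    P=pts(c)
    p=proj(c,t);print(n,p,proj(c,t+[0,0,.07]))
    u0,v0=int(p[0])-40,int(p[1])-40
    # points above 0.19 near TCP
    m=(np.abs(P[...,0]-t[0])<.12)&(np.abs(P[...,1]-t[1])<.12)&(P[...,2]>.19)
    Q=P[m]
    for lo in np.arange(.19,.33,.01):
        q=Q[(Q[:,2]>=lo)&(Q[:,2]<lo+.01)]
        if len(q)>3:print(round(lo,3),len(q),np.round(np.r_[np.percentile(q[:,:2],2,axis=0),np.percentile(q[:,:2],98,axis=0)],3))
    b=cv2.resize(a[v0:v0+80,u0:u0+80],(400,400),interpolation=2)
    for z,col in((0,(0,0,255)),(.07,(0,255,0))):
        w=(proj(c,t+[0,0,z])-[u0,v0]+.5)*5; cv2.drawMarker(b,tuple(int(x) for x in w),col,0,16,1)
    out.append(b)
cv2.imwrite('pics/m3.png',np.hstack(out))
E
```

```text
s3 [218.9115343 158.2716045] [215.33173619 141.84970751]
0.19 16 [ 0.426 -0.341  0.44  -0.314]
0.2 35 [ 0.417 -0.341  0.444 -0.316]
0.22 10 [ 0.423 -0.334  0.44  -0.316]
0.23 5 [ 0.416 -0.32   0.435 -0.316]
0.28 11 [ 0.34  -0.336  0.517 -0.289]
0.29 89 [ 0.344 -0.354  0.519 -0.282]
0.3 131 [ 0.344 -0.346  0.519 -0.283]
0.31 124 [ 0.344 -0.354  0.527 -0.281]
0.32 187 [ 0.338 -0.352  0.526 -0.282]
0.33 241 [ 0.341 -0.349  0.525 -0.286]
t3 [435.38033898 219.38363164] [441.62856768 217.32247692]
0.29 16 [ 0.34  -0.351  0.439 -0.286]
0.3 85 [ 0.35  -0.329  0.437 -0.287]
0.31 83 [ 0.338 -0.332  0.439 -0.288]
0.32 170 [ 0.332 -0.37   0.433 -0.298]
0.33 235 [ 0.335 -0.369  0.423 -0.298]
```

View pics/m3.png

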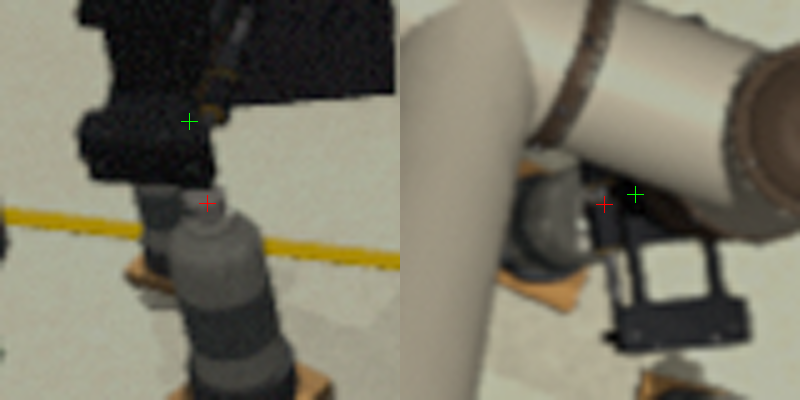

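```bash
python3 - <<'E'
from h import *
np.set_printoptions(linewidth=200,suppress=True)
for n in('scene','s3'):
    c=np.load(n+'.npz');P=pts(c);print(n)
    for v in range(150,170):print(v,np.round(P[v,211:229,2]*1000).astype(int),np.round(P[v,218,:2]*1000), c['image'][v,218])
for n in('top','t3'):
    c=np.load(n+'.npz');P=pts(c);print(n)
    for v in range(208,232,1):print(v,np.round(P[v,418:442,2]*1000).astype(int))
E
```

```text
scene
150 [123 123 118 110 106   0  -1  -1   3  -8  -1  -5  -5  -3  -1  -1   2  -2] [ 161. -457.] [169 173 152]
151 [116 114 111 106 104  97  -1   6   1   0   2  -1  -3  -5   0   1   2  -1] [ 174. -451.] [169 172 151]
152 [114 110 109 108 105  99  -3   2  -2   1   0   5  -1   3  -2  -3  -2   2] [ 176. -451.] [170 171 151]
153 [114 107 107 104  97  92   1   0   3   2   3   1  -3   1  -5   2   3   1] [ 180. -450.] [168 171 151]
154 [106 101 100  96  91 205 204 208 208 203   1  -2   4  -4   4  -4   5  -7] [ 418. -330.] [169 172 163]
155 [ 95  96  97  99 208 205 204 207 205 204 207  -1  -5   4   3   0   2  -4] [ 422. -329.] [168 172 166]
156 [ 90  97  92 206 209 208 207 208 207 203 204 208  -2  -5   0   0  -2  -2] [ 428. -327.] [170 173 167]
157 [ 97  87  88 206 206 206 206 205 209 203 202 206   1  -3  -6   4   0  -3] [ 429. -327.] [170 173 168]
158 [ 87  84  82 204 207 205 210 204 206 207 200 198   2  -1  -6   0  -1   3] [ 434. -326.] [169 172 165]
159 [ 78  82  82  76 207 202 206 204 204 203 200 193  -4   0  -5   2   0   2] [ 439. -324.] [115 117 110]
160 [ 80  75  79  72 200 203 200 2
[... 9552 characters left out ...]
41 141 156 162 159 162 166 168 170 168 166 302 307 302   2 321 333]
231 [                  53                   63                   71                   86                   94                  101 -9223372036854775808                  126                  128
                  140                  148                  156                  155                  161                  160                  162                  160                  151
                  310                  307                  305                   -9                  317                  327]<stdin>:5: RuntimeWarning: invalid value encountered in cast
<stdin>:8: RuntimeWarning: invalid value encountered in cast
```

The depth shows the cap still up (205 mm) and the finger end above it at about 215–220 mm, so the tips sit higher than the TCP reading. I lower until there is force.

play_rows --commands '[[[0, 0, -0.003, 0, 0, 0, 1], [0, 0, -0.006, 0, 0, 0, 1], [0, 0, -0.008, 0, 0, 0, 1], [0, 0, -0.01, 0, 0, 0, 1]]]'

```text
time_s: 3.95
tcp_pos: [0.4271, -0.3259, 0.1871]
ee_rot: [[0.112, -0.994, -0.0], [-0.994, -0.112, 0.0], [-0.0, 0.0, -1.0]]
wrist_force: [0.1, 0.2, 0.2]
gripper_width: 0.006
```

play_rows --commands '[[[0, 0, -0.002, 0, 0, 0, 1], [0, 0, -0.004, 0, 0, 0, 1], [0, 0, -0.005, 0, 0, 0, 1], [0, 0, -0.005, 0, 0, 0, 1]]]'

```text
time_s: 4.35
tcp_pos: [0.4271, -0.3259, 0.1828]
ee_rot: [[0.112, -0.994, 0.0], [-0.994, -0.112, -0.0], [0.0, -0.0, -1.0]]
wrist_force: [-0.8, 1.1, 3.2]
gripper_width: 0.006
```

play_rows --commands '[[[0, 0, -0.002, 0, 0, 0, 1], [0, 0, -0.003, 0, 0, 0, 1], [0, 0, -0.004, 0, 0, 0, 1], [0, 0, -0.004, 0, 0, 0, 1]]]'

```text
time_s: 4.75
tcp_pos: [0.4272, -0.326, 0.1793]
ee_rot: [[0.112, -0.994, 0.0], [-0.994, -0.112, -0.001], [0.001, -0.0, -1.0]]
wrist_force: [-1.4, 2.5, 7.5]
gripper_width: 0.008
```

play_rows --commands '[[[0, 0, -0.001, 0, 0, 0, 1], [0, 0, -0.002, 0, 0, 0, 1], [0, 0, -0.002, 0, 0, 0, 1]]]'

```text
time_s: 5.05
tcp_pos: [0.4273, -0.3261, 0.1791]
ee_rot: [[0.113, -0.994, 0.001], [-0.994, -0.113, -0.001], [0.002, -0.001, -1.0]]
wrist_force: [-4.4, 4.9, 15.2]
gripper_width: 0.009
```

The cap is bottomed out (15 N, z stuck at 0.179, so tips are about 21 mm above the TCP reading). Next I release and back off.

play_rows --commands '[[[0, 0, 0.01, 0, 0, 0, 1], [0, 0, 0.03, 0, 0, 0, 1], [0, 0, 0.06, 0, 0, 0, 1], [0.02, 0.045, 0.08, 0, 0, -0.1, 0.45], [0.04, 0.09, 0.08, 0, 0, -0.2, 0.45]]]'

```text
time_s: 5.55
tcp_pos: [0.4679, -0.2385, 0.2589]
ee_rot: [[-0.096, -0.995, 0.006], [-0.995, 0.096, -0.002], [0.001, -0.006, -1.0]]
wrist_force: [1.4, 1.1, 0.8]
gripper_width: 0.112
```

play_rows --commands '[[[0.02, 0.045, 0, 0, 0, -0.1, 0.45], [0.04, 0.09, 0, 0, 0, -0.165, 0.45], [0.06, 0.135, 0, 0, 0, -0.165, 0.45], [0.08, 0.18, 0, 0, 0, -0.165, 0.45], [0.09, 0.225, 0, 0, 0, -0.165, 0.45]]]'

```text
time_s: 6.05
tcp_pos: [0.5573, -0.0107, 0.2554]
ee_rot: [[-0.25, -0.968, -0.0], [-0.968, 0.25, 0.0], [-0.0, 0.0, -1.0]]
wrist_force: [0.1, -0.6, -0.5]
gripper_width: 0.52
```

play_rows --commands '[[[0.005, 0.049, -0.01, 0, 0, 0, 0.45], [0.01, 0.098, -0.02, 0, 0, 0, 0.45], [0.015, 0.147, -0.03, 0, 0, 0, 0.45], [0.02, 0.196, -0.05, 0, 0, 0, 0.45], [0.03, 0.24, -0.07, 0, 0, 0, 0.45]]]'

```text
time_s: 6.55
tcp_pos: [0.5855, 0.2265, 0.187]
ee_rot: [[-0.25, -0.968, 0.001], [-0.968, 0.25, 0.001], [-0.001, -0.0, -1.0]]
wrist_force: [1.3, 1.0, -0.1]
gripper_width: 0.553
```

```bash
cat > ref.py <<'E'
from h import *
from scipy.optimize import least_squares
# edge fit: sample rays perpendicular to model edges in image, find the max gradient
def edgefit(cs,edges,x0,hw=4,verb=True,free=3):
    """edges: list of (p0,p1) in body frame; pose x=(x,y,yaw deg) ; minimise pixel distance of strongest gradient"""
    def W(x,p):
        a=np.radians(x[2]);R=np.array([[np.cos(a),-np.sin(a),0],[np.sin(a),np.cos(a),0],[0,0,1]]);return R@np.array(p)+[x[0],x[1],0]
    x=np.array(x0,float)
    for it in range(4):
        obs=[]
        for ci,c in enumerate(cs):
            g=cv2.GaussianBlur(cv2.cvtColor(np.ascontiguousarray(c['image']),cv2.COLOR_RGB2GRAY).astype(np.float32),(0,0),.7)
            for (p0,p1,use) in edges:
                if use is not None and ci not in use: continue
                P0,P1=np.array(p0),np.array(p1)
                A,B=proj(c,W(x,P0)),proj(c,W(x,P1));t=(B-A)/np.linalg.norm(B-A);n=np.array([-t[1],t[0]])
                s=np.arange(-hw,hw+.01,.25)
                for f in np.linspace(.1,.9,15):
                    q=proj(c,W(x,P0+f*(P1-P0)));L=q+s[:,None]*n
                    v=cv2.remap(g,L[:,0].astype(np.float32)[None],L[:,1].astype(np.float32)[None],cv2.INTER_LINEAR)[0]
                    d=np.abs(np.gradient(v));k=d.argmax()
                    if d[k]>1.5: obs.append((ci,P0+f*(P1-P0),n,L[k]))
        fun=lambda x:[n@(proj(cs[ci],W(x,p))-q) for ci,p,n,q in obs]
        x=least_squares(fun,x,loss='soft_l1',f_scale=.4,x_scale=[.01,.01,1]).x; hw=max(2,hw-1)
    e=np.array(fun(x))
    if verb: print('pose',np.round(x,4),'n',len(e),'med|e|px',np.round(np.median(np.abs(e)),2),[np.round(np.median(e[[o[0]==i for o in obs]]),2) for i in range(len(cs)) if any(o[0]==i for o in obs)])
    return x
def panel_edges():
    a=[]
    for z,(x0,x1,y0,y1) in((.018,(-.13,.17,-.13,.13)),):
        a+=[((x0,y0,z),(x0,y1,z),None),((x0,y0,z),(x1,y0,z),None),((x0,y1,z),(x1,y1,z),None)]
    return a
slat=[((0,-.1,.033),(0,.1,.033),(0,)),((0,-.1,.033),(.04,-.1,.033),None),((0,.1,.033),(.04,.1,.033),None)]
strip=[((.04,-.075,.004),(.04,.075,.004),None),((-.03,.075,.004),(.04,.075,.004),None),((-.03,-.075,.004),(.04,-.075,.004),None),((-.04,-.075,.034),(-.04,.075,.034),(0,))]
E
python3 - <<'E'
from ref import *
T=np.load('top.npz');S=np.load('scene.npz');T=dict(T);S=dict(S)
for cs in([T],[S],[T,S]):
    edgefit(cs,panel_edges(),(.575,-.0765,6.1))
    edgefit(cs,slat,(.575,-.0765,6.1))
    edgefit(cs,strip,(.651,.273,-14.5))
s=r.sense();print(s['tcp_pos'],s['wrist_force'],s['gripper_width'])
c=cap('scene','s4');P=pts(c);print('cap z',np.nanmedian(P[155:159,215:221,2]))
c2=cap('top','t4')
E
```

```text
pose [ 0.5898 -0.0729  6.2541] n 45 med|e|px 0.33 [np.float64(0.04)]
pose [ 0.5913 -0.0726  6.2039] n 45 med|e|px 0.23 [np.float64(0.01)]
pose [  0.6459   0.2765 -14.6537] n 60 med|e|px 0.42 [np.float64(0.01)]
pose [ 0.5955 -0.0722  6.9942] n 42 med|e|px 0.59 [np.float64(-0.05)]
pose [ 0.5957 -0.0747  6.4264] n 45 med|e|px 0.2 [np.float64(0.05)]
pose [  0.6527   0.2743 -14.6902] n 60 med|e|px 0.23 [np.float64(-0.01)]
pose [ 0.5908 -0.0721  6.6491] n 86 med|e|px 0.44 [np.float64(0.13), np.float64(-0.23)]
pose [ 0.5916 -0.074   6.6703] n 75 med|e|px 0.27 [np.float64(0.24), np.float64(-0.27)]
pose [  0.648    0.2758 -14.62  ] n 105 med|e|px 0.3 [np.float64(0.23), np.float64(-0.22)]
[0.5855006  0.22654759 0.18700364] [ 1.31479812  1.04918273 -0.07368174] 0.5525045440555497
cap z 0.20555606016388583
```

play_rows --commands '[[[0.0295, 0.03, -0.01, 0, 0, 0, 0.45], [0.0295, 0.058, -0.05, 0, 0, 0, 0.45], [0.0295, 0.058, -0.1, 0, 0, 0, 0.45], [0.0295, 0.058, -0.145, 0, 0, 0, 0.45], [0.0295, 0.058, -0.155, 0, 0, 0, 0.45]]]'

```text
time_s: 7.15
tcp_pos: [0.6112, 0.2794, 0.0259]
ee_rot: [[-0.252, -0.968, -0.011], [-0.968, 0.252, -0.006], [0.009, 0.009, -1.0]]
wrist_force: [-0.4, -0.6, -0.1]
gripper_width: 0.547
```

```bash
python3 - <<'E'
from h import *
s=r.sense();print(s['tcp_pos'],s['wrist_force'],s['gripper_width'])
t=s['tcp_pos'];o=[]
for n in('scene','top'):
    c=cap(n,n[0]+'5');a=cv2.imread(f'pics/{n[0]}5.png');q=proj(c,t+[0,0,.021]);u0,v0=int(q[0])-40,int(q[1])-40
    b=cv2.resize(a[v0:v0+80,u0:u0+80],(400,400),interpolation=2)
    w=(q-[u0,v0]+.5)*5;cv2.drawMarker(b,tuple(int(x) for x in w),(0,0,255),0,10,1);o.append(b);print(n,u0,v0)
cv2.imwrite('pics/m5.png',cv2.convertScaleAbs(np.hstack(o),alpha=1.5,beta=10))
E
```

```text
[0.61117425 0.27939545 0.02591725] [-0.38408097 -0.62662536 -0.05355478] 0.5467356889471088
scene 351 213
top 212 129
```

View pics/m5.png

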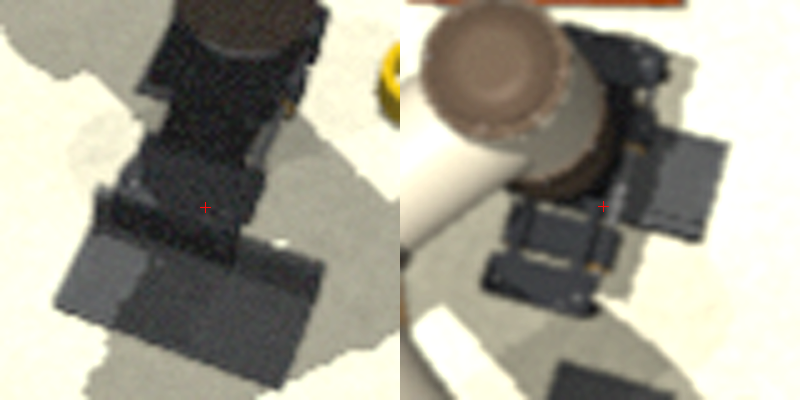

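play_rows --commands '[[[0, 0, -0.01, 0, 0, 0, 0.45], [0, 0, -0.02, 0, 0, 0, 0.45], [0, 0, -0.028, 0, 0, 0, 0.45], [0, 0, -0.03, 0, 0, 0, 0.45], [0, 0, -0.03, 0, 0, 0, 0.45]]]'

```text
time_s: 7.75
tcp_pos: [0.6151, 0.2821, 0.0027]
ee_rot: [[-0.25, -0.968, -0.0], [-0.968, 0.25, -0.0], [0.0, 0.0, -1.0]]
wrist_force: [-0.5, 0.4, -0.5]
gripper_width: 0.553
```

```bash
python3 - <<'E'
from h import *
s=r.sense();print(s['tcp_pos'],s['wrist_force'],s['gripper_width'])
c=cap('scene','s6');P=pts(c);R=s['ee_rot'];q=(P-s['tcp_pos'])@R
m=(np.abs(q[...,0])<.014)&(np.abs(q[...,1])<.06)&(P[...,2]>.012)&(P[...,2]<.075)
Q=q[m];Z=P[m][:,2]
for lo in np.arange(.012,.075,.006):
    k=(Z>=lo)&(Z<lo+.006);print(round(lo,3),np.round(np.sort(Q[k,1])*1000).astype(int))
E
```

```text
[0.61508475 0.28211809 0.0026656 ] [-0.53207702  0.38864141 -0.4529293 ] 0.5525525272821645
0.012 []
0.018 []
0.024 []
0.03 []
0.036 []
0.042 []
0.048 []
0.054 []
0.06 []
0.066 []
0.072 []
```

play_rows --commands '[[[0, 0, -0.006, 0, 0, 0, 0.45], [0, 0, -0.012, 0, 0, 0, 0.45], [0, 0, -0.015, 0, 0, 0, 0.45], [0, 0, -0.016, 0, 0, 0, 0.45], [0, 0, -0.016, 0, 0, 0, 0.45]]]'

```text
time_s: 8.3
tcp_pos: [0.615, 0.2821, -0.0136]
ee_rot: [[-0.25, -0.968, -0.0], [-0.968, 0.25, -0.0], [0.001, 0.0, -1.0]]
wrist_force: [0.1, -0.2, -0.1]
gripper_width: 0.547
```

play_rows --commands '[[[0, 0, 0, 0, 0, 0, 1], [0, 0, 0, 0, 0, 0, 1], [0, 0, 0, 0, 0, 0, 1], [0, 0, 0, 0, 0, 0, 1], [0, 0, 0, 0, 0, 0, 1]]]'

```text
time_s: 8.8
tcp_pos: [0.6152, 0.2822, -0.0132]
ee_rot: [[-0.25, -0.968, 0.0], [-0.968, 0.25, 0.0], [-0.0, -0.0, -1.0]]
wrist_force: [-0.1, -0.1, -0.6]
gripper_width: 0.183
```

play_rows --commands '[[[0, 0, 0, 0, 0, 0, 1], [0, 0, 0, 0, 0, 0, 1], [0, 0, 0, 0, 0, 0, 1], [0, 0, 0, 0, 0, 0, 1]]]'

```text
time_s: 9.2
tcp_pos: [0.615, 0.2822, -0.0132]
ee_rot: [[-0.25, -0.968, -0.0], [-0.968, 0.25, -0.0], [0.0, 0.0, -1.0]]
wrist_force: [-1.3, 1.3, 1.2]
gripper_width: 0.112
```

play_rows --commands '[[[0, 0, 0.01, 0, 0, 0, 1], [0, 0, 0.03, 0, 0, 0, 1], [0, 0, 0.055, 0, 0, 0, 1], [0, -0.02, 0.073, 0, 0, 0, 1], [-0.005, -0.06, 0.073, 0, 0, 0.05, 1]]]'

```text
time_s: 9.7
tcp_pos: [0.613, 0.225, 0.0633]
ee_rot: [[-0.196, -0.98, 0.008], [-0.981, 0.196, 0.004], [-0.006, -0.007, -1.0]]
wrist_force: [1.3, -0.8, -2.5]
gripper_width: 0.113
```

play_rows --commands '[[[-0.015, -0.045, 0, 0, 0, 0.07, 1], [-0.03, -0.09, 0, 0, 0, 0.14, 1], [-0.045, -0.135, 0, 0, 0, 0.21, 1], [-0.06, -0.18, 0, 0, 0, 0.28, 1], [-0.075, -0.22, 0, 0, 0, 0.3165, 1]]]'

```text
time_s: 10.2
tcp_pos: [0.5339, 0.0002, 0.06]
ee_rot: [[0.115, -0.993, -0.0], [-0.993, -0.115, -0.0], [0.0, 0.0, -1.0]]
wrist_force: [1.1, 0.2, -3.1]
gripper_width: 0.112
```

play_rows --commands '[[[-0.015, -0.045, 0, 0, 0, 0, 1], [-0.0315, -0.085, 0, 0, 0, 0, 1], [-0.0315, -0.085, 0, 0, 0, 0, 1], [-0.0315, -0.085, 0, 0, 0, 0, 1]]]'

```text
time_s: 10.6
tcp_pos: [0.5033, -0.0839, 0.0601]
ee_rot: [[0.111, -0.994, 0.001], [-0.994, -0.111, 0.0], [0.0, -0.001, -1.0]]
wrist_force: [0.7, 0.0, -3.2]
gripper_width: 0.11
```

```bash
python3 - <<'E'
from ref import *
s=r.sense();print(s['tcp_pos'],s['wrist_force'],s['gripper_width'],s['ee_rot'][0])
o=[]
for n in('scene','top'):
    c=cap(n,n[0]+'7');a=cv2.imread(f'pics/{n[0]}7.png')
    q=proj(c,(.57,-.075,.05));u0,v0=int(q[0])-65,int(q[1])-65
    o.append(cv2.resize(a[v0:v0+130,u0:u0+130],(400,400),interpolation=2));print(n,u0,v0)
cv2.imwrite('pics/m7.png',cv2.convertScaleAbs(np.hstack(o),alpha=1.3,beta=10))
E
```

```text
[ 0.50329787 -0.08386336  0.06011876] [ 0.69469872  0.02351544 -3.19267294] 0.11023782089544658 [ 1.11070518e-01 -9.93812372e-01  5.55654978e-04]
scene 219 163
top 287 116
```

View pics/m7.png

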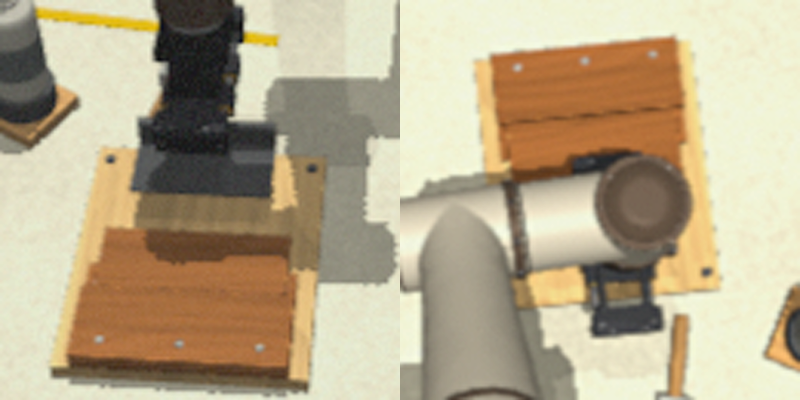

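The strip is held level and square, in front of the slat (scene crop: front edge about row 193, slat edge about row 232). I lower to just above slat height and measure.

play_rows --commands '[[[0, 0, -0.015, 0, 0, 0, 1], [0, 0, -0.028, 0, 0, 0, 1], [0, 0, -0.03, 0, 0, 0, 1], [0, 0, -0.03, 0, 0, 0, 1]]]'

```text
time_s: 11.1
tcp_pos: [0.5039, -0.082, 0.0295]
ee_rot: [[0.115, -0.993, -0.001], [-0.993, -0.115, -0.0], [0.0, 0.001, -1.0]]
wrist_force: [0.2, -0.8, -2.5]
gripper_width: 0.115
```

```bash
cat > ms.py <<'E'
from ref import *
import sys
def measure(tag,zb):
    s=r.sense();print(s['tcp_pos'],s['wrist_force'],s['gripper_width'])
    S=dict(cap('scene',tag))
    P=edgefit([S],slat[:3],(.5957,-.0747,6.43));
    F=edgefit([S],panel_edges()[1:],(.5957,-.0722,6.4))
    up=[((a[0],a[1],a[2]+zb),(b[0],b[1],b[2]+zb),u) for a,b,u in strip[:3]]+[((-.04,-.075,.034+zb),(-.04,.075,.034+zb),(0,))][:0]
    t=s['tcp_pos'];a=np.radians(6.3)
    x0=(t[0]+.035*np.cos(a)+.003,t[1]+.035*np.sin(a)+.002,6.3)
    X=edgefit([S],up,x0)
    for nm,O in(('slat',P),('panel',F)):
        a=np.radians(O[2]);d=X[:2]-O[:2];print('strip in',nm,np.round([d@[np.cos(a),np.sin(a)],d@[-np.sin(a),np.cos(a)],X[2]-O[2]],4))
if __name__=='__main__': measure(sys.argv[1],float(sys.argv[2]))
E
python3 ms.py s8 0.043
```

```text
[ 0.50394676 -0.08201412  0.02951324] [ 0.23194036 -0.78673162 -2.47058581] 0.11469857747520328
pose [ 0.5963 -0.0743  7.3039] n 44 med|e|px 0.27 [np.float64(0.0)]
pose [-33.4999  -3.869   62.1068] n 0 med|e|px nan []
pose [ 0.5431 -0.0763  6.7543] n 45 med|e|px 0.25 [np.float64(0.04)]
strip in slat [-0.053   0.0048 -0.5496]
strip in panel [ 19.2782 -28.3136 -55.3525]
  return _methods._mean(a, axis=axis, dtype=dtype,
  ret = ret.dtype.type(ret / rcount)
```

play_rows --commands '[[[0, -0.003, -0.01, 0, 0, 0, 1], [0, -0.003, -0.018, 0, 0, 0, 1], [0, -0.003, -0.023, 0, 0, 0, 1], [0, -0.003, -0.025, 0, 0, 0, 1], [0, -0.003, -0.025, 0, 0, 0, 1]]]'

```text
time_s: 11.65
tcp_pos: [0.5035, -0.0859, 0.0047]
ee_rot: [[0.113, -0.994, -0.0], [-0.994, -0.113, -0.0], [0.0, 0.0, -1.0]]
wrist_force: [0.6, 1.0, -2.7]
gripper_width: 0.113
```

```bash
python3 ms.py s9 0.018 2>/dev/null; python3 - <<'E'
from h import *
a=cv2.imread('pics/s9.png')[190:300,225:335];cv2.imwrite('pics/m9.png',cv2.convertScaleAbs(cv2.resize(a,(550,550),interpolation=2),alpha=1.4,beta=10))
E
```

```text
[ 0.50353988 -0.08587916  0.00473701] [ 0.63773507  1.04240198 -2.72206326] 0.11310693958570672
pose [ 0.5906 -0.0747  6.5191] n 45 med|e|px 0.35 [np.float64(0.14)]
pose [-22.8147  -2.6953  52.1822] n 0 med|e|px nan []
pose [ 0.5418 -0.0802  6.4248] n 45 med|e|px 0.2 [np.float64(-0.02)]
strip in slat [-0.0491  0.0001 -0.0943]
strip in panel [ 16.387  -16.8473 -45.7574]
```

View pics/m9.png

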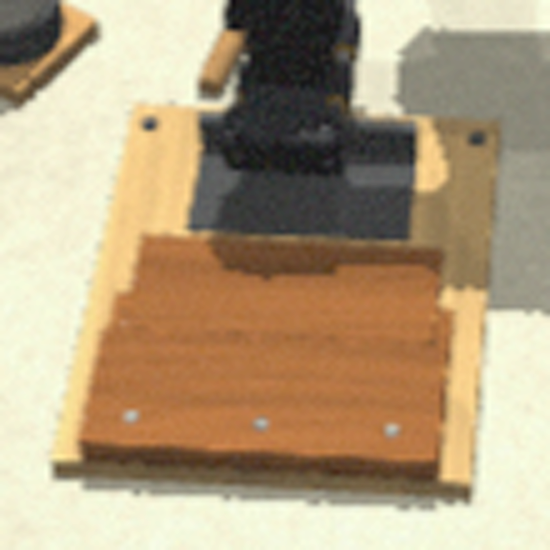

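```bash
python3 - <<'E'
from ref import *
c=dict(np.load('s9.npz'));a=cv2.imread('pics/s9.png')[190:270,225:335]
b=cv2.convertScaleAbs(cv2.resize(a,None,fx=7,fy=7,interpolation=2),alpha=1.4,beta=10)
def W(x,p):
    t=np.radians(x[2]);return np.array([x[0]+np.cos(t)*p[0]-np.sin(t)*p[1],x[1]+np.sin(t)*p[0]+np.cos(t)*p[1],p[2]])
def dr(x,ps,col):
    q=[((proj(c,W(x,p))-[225,190]+.5)*7).astype(int) for p in ps];cv2.polylines(b,[np.array(q)],False,col,1);print(np.array(q).tolist())
dr((.5957,-.0742,6.4),[(.04,.1,.033),(0,.1,.033),(0,-.1,.033),(.04,-.1,.033)],(255,0,0))
dr((.5957,-.0742,6.4),[(0,.13,.018),(-.13,.13,.018),(-.13,-.13,.018),(0,-.13,.018)],(255,0,255))
dr((.5418,-.0802,6.42),[(-.03,.075,.022),(.04,.075,.022),(.04,-.075,.022),(-.03,-.075,.022)],(0,255,0))
cv2.imwrite('pics/m10.png',b)
E
```

```text
[[616, 415], [622, 348], [200, 327], [185, 394]]
[[686, 371], [702, 167], [188, 144], [141, 344]]
[[585, 226], [572, 336], [259, 321], [281, 212]]
```

View pics/m10.png

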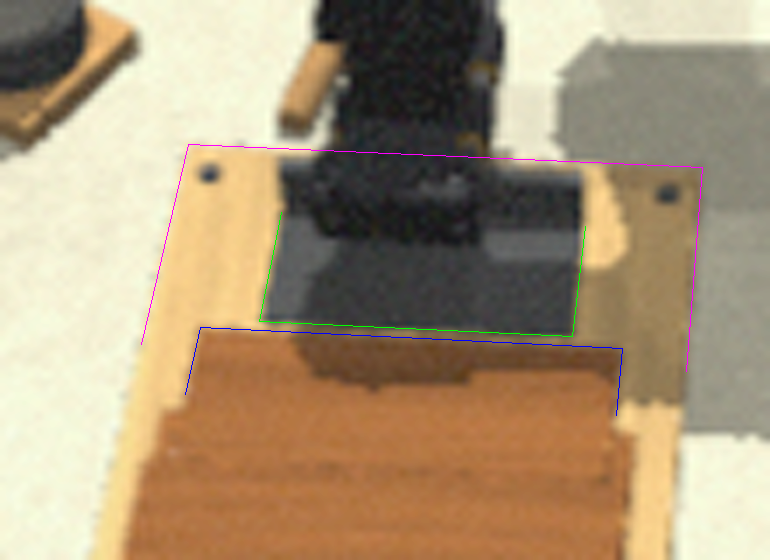

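The overlay matches: strip centred on the slat (y ≈ 0), yaw equal, front edge about 14 mm before the slat edge. Next I touch down.

play_rows --commands '[[[0, 0, -0.0005, 0, 0, 0, 1], [0, 0, -0.001, 0, 0, 0, 1], [0, 0, -0.001, 0, 0, 0, 1]]]'

```text
time_s: 12.0
tcp_pos: [0.5038, -0.0858, 0.0047]
ee_rot: [[0.114, -0.994, 0.0], [-0.994, -0.114, -0.0], [0.0, -0.0, -1.0]]
wrist_force: [-2.3, 0.7, 6.5]
gripper_width: 0.114
```

play_rows --commands '[[[0, 0, -0.0005, 0, 0, 0, 1], [0, 0, -0.001, 0, 0, 0, 1], [0, 0, -0.001, 0, 0, 0, 1]]]'

```text
time_s: 12.3
tcp_pos: [0.5038, -0.0858, 0.0047]
ee_rot: [[0.114, -0.993, 0.001], [-0.993, -0.114, -0.0], [0.0, -0.001, -1.0]]
wrist_force: [-4.7, 2.9, 13.9]
gripper_width: 0.119
```

play_rows --commands '[[[0.0, 0.0, 0.0015, 0, 0, 0, 1], [0.005, 0.0005, 0.0015, 0, 0, 0, 1], [0.01, 0.0011, 0.0015, 0, 0, 0, 1], [0.015, 0.0017, 0.0015, 0, 0, 0, 1], [0.018, 0.002, 0.0015, 0, 0, 0, 1]]]'

```text
time_s: 12.8
tcp_pos: [0.5207, -0.0843, 0.0047]
ee_rot: [[0.113, -0.994, -0.003], [-0.994, -0.113, -0.001], [0.0, 0.003, -1.0]]
wrist_force: [-6.5, 0.1, 8.2]
gripper_width: 0.109
```

play_rows --commands '[[[0.004, 0.0005, 0, 0, 0, 0, 1], [0.009, 0.001, 0, 0, 0, 0, 1], [0.014, 0.0016, 0, 0, 0, 0, 1], [0.019, 0.0022, 0, 0, 0, 0, 1], [0.019, 0.0022, 0, 0, 0, 0, 1]]]'

```text
time_s: 13.3
tcp_pos: [0.541, -0.0819, 0.0047]
ee_rot: [[0.114, -0.994, -0.0], [-0.994, -0.114, -0.001], [0.001, 0.0, -1.0]]
wrist_force: [-2.5, -0.2, 3.8]
gripper_width: 0.115
```

play_rows --commands '[[[0.004, 0.0005, 0, 0, 0, 0, 1], [0.008, 0.0009, 0, 0, 0, 0, 1], [0.01, 0.0011, 0, 0, 0, 0, 1], [0.01, 0.0011, 0, 0, 0, 0, 1]]]'

```text
time_s: 13.7
tcp_pos: [0.55, -0.081, 0.0047]
ee_rot: [[0.113, -0.994, -0.002], [-0.994, -0.113, -0.001], [0.0, 0.002, -1.0]]
wrist_force: [-4.0, -1.1, 6.4]
gripper_width: 0.113
```

```bash
python3 - <<'E'
from ref import *
s=r.sense();print(s['tcp_pos'],s['wrist_force'],s['moment'])
c=dict(cap('scene','s11'))
def W(x,p):
    t=np.radians(x[2]);return np.array([x[0]+np.cos(t)*p[0]-np.sin(t)*p[1],x[1]+np.sin(t)*p[0]+np.cos(t)*p[1],p[2]])
# slat depth residuals now vs start
P0=pts(np.load('scene.npz'));P1=pts(c);a=np.radians(6.4);R=np.array([[np.cos(a),np.sin(a)],[-np.sin(a),np.cos(a)]])
q=(P1[...,:2]-[.5957,-.0742])@R.T;q0=(P0[...,:2]-[.5957,-.0742])@R.T
for lo in(.003,.015,.03,.045):
    f=lambda q,P:np.round(np.nanmedian(P[(q[...,0]>lo)&(q[...,0]<lo+.015)&(abs(q[...,1])<.095)&(P[...,2]>.02)][:,2]),4)
    print('slat z',lo,f(q0,P0),f(q,P1))
# strip side edges fit: visible leaf part between rib and slat, and rib sides
d=s['tcp_pos'][:2]-[.5035,-.0859];x0=(.5418+d[0],-.0802+d[1],6.42);print('expected',x0)
zb=.018
E=[((-.028,y,.004+zb),(.004,y,.004+zb),None) for y in(-.075,.075)]+[((-.03,y0,.034+zb),(-.03,y1,.034+zb),None) for y0,y1 in((-.075,-.02),(.03,.075))]
X=edgefit([c],E,x0,hw=3)
dd=R@(X[:2]-[.5957,-.0742]);print('strip in slat',np.round(dd,4),'front',round(dd[0]+.04,4),'yaw',X[2]-6.4)
im=cv2.imread('pics/s11.png')[190:270,225:335];b=cv2.convertScaleAbs(cv2.resize(im,None,fx=7,fy=7,interpolation=2),alpha=1.4,beta=10)
def dr(x,ps,col):
    qq=[((proj(c,W(x,p))-[225,190]+.5)*7).astype(int) for p in ps];cv2.polylines(b,[np.array(qq)],False,col,1)
dr((.5957,-.0742,6.4),[(.04,.1,.033),(0,.1,.033),(0,-.1,.033),(.04,-.1,.033)],(255,0,0))
dr(x0,[(-.03,.075,.052),(-.03,.075,.022),(.007,.075,.022)],(0,255,0));dr(x0,[(.007,-.075,.022),(-.03,-.075,.022),(-.03,-.075,.052),(-.03,.075,.052)],(0,255,0))
cv2.imwrite('pics/m11.png',b)
E
```

```text
[ 0.55004847 -0.08095782  0.00467485] [-3.97190108 -1.06401858  6.39858477] [-0.09567334  1.0251495  -0.02080605]
slat z 0.003 0.0331 0.1381
slat z 0.015 0.0333 0.0343
slat z 0.03 0.033 0.0363
slat z 0.045 0.0332 0.0354
expected (np.float64(0.5883484722712069), np.float64(-0.07525781558713239), 6.42)
pose [ 0.5783 -0.0766  7.2412] n 54 med|e|px 0.19 [np.float64(-0.04)]
strip in slat [-0.0176 -0.0004] front 0.0224 yaw 0.8411754399002414
```

View pics/m11.png

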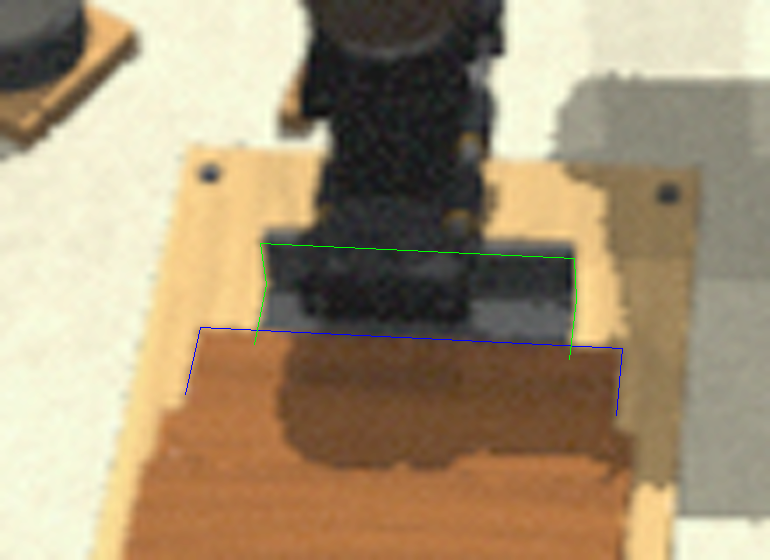

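play_rows --commands '[[[0, 0, -0.0005, 0, 0, 0, 1], [0, 0, -0.001, 0, 0, 0, 1], [0, 0, -0.0015, 0, 0, 0, 1], [0, 0, -0.0018, 0, 0, 0, 1], [0, 0, -0.0018, 0, 0, 0, 1]]]'

```text
time_s: 14.25
tcp_pos: [0.5501, -0.0809, 0.0047]
ee_rot: [[0.114, -0.993, -0.001], [-0.993, -0.114, -0.001], [0.001, 0.001, -1.0]]
wrist_force: [-6.6, 0.8, 17.5]
gripper_width: 0.113
```

```bash
python3 - <<'E'
from ref import *
s=r.sense();print(s['tcp_pos'],s['wrist_force'],s['moment'],s['ee_rot'][2],s['time_s'])
c=dict(cap('scene','s12'));t=dict(cap('top','t12'))
a=np.radians(6.4);R=np.array([[np.cos(a),np.sin(a)],[-np.sin(a),np.cos(a)]])
P0=pts(np.load('scene.npz'));P1=pts(c);T0=pts(np.load('top.npz'));T1=pts(t)
for nm,A,B,o in(('scene',P0,P1,[.5957,-.0742]),('top',T0,T1,[.5905,-.0728])):
    q=(A[...,:2]-o)@R.T
    for lo in(.003,.015,.03,.05,.075,.1):
      for sg in(1,-1):
        m=(q[...,0]>lo)&(q[...,0]<lo+.015)&(q[...,1]*sg<.095)&(q[...,1]*sg>.03)&(A[...,2]>.026)&(abs(B[...,2]-A[...,2])<.02)
        print(nm,lo,sg,m.sum(),np.round(np.median(B[m][:,2]-A[m][:,2]),4))
# other objects undisturbed?
m=(np.abs(P1-P0)[...,2]>.012)&np.isfinite(P1[...,2])
for nm,(u0,v0,u1,v1) in {'off':(375,208,415,240),'brush':(262,165,292,210),'jar':(178,222,205,255),'tape':(424,216,450,242),'knife':(432,240,470,322),'can':(205,150,246,210)}.items():
    print(nm,np.abs(c['image'][v0:v1,u0:u1].astype(int)-np.load('scene.npz')['image'][v0:v1,u0:u1]).mean().round(1),m[v0:v1,u0:u1].sum())
E
```

```text
[ 0.55008403 -0.08093851  0.00465011] [-6.60280218  0.801087   17.45152545] [0.30064064 2.13011492 0.01765356] [ 8.31138485e-04  1.37610442e-03 -9.99998708e-01] 14.25
scene 0.003 1 66 -0.0011
scene 0.003 -1 68 0.0001
scene 0.015 1 71 -0.0011
scene 0.015 -1 60 0.0008
scene 0.03 1 71 -0.0005
scene 0.03 -1 75 0.0005
scene 0.05 1 76 -0.0003
scene 0.05 -1 75 0.0007
scene 0.075 1 46 -0.0004
scene 0.075 -1 44 0.0014
scene 0.1 1 86 -0.0
scene 0.1 -1 81 0.0001
top 0.003 1 0 nan
top 0.003 -1 0 nan
top 0.015 1 0 nan
top 0.015 -1 0 nan
top 0.03 1 0 nan
top 0.03 -1 0 nan
top 0.05 1 6 -0.0005
top 0.05 -1 4 -0.0011
top 0.075 1 78 0.0011
top 0.075 -1 62 -0.0005
top 0.1 1 71 0.0009
top 0.1 -1 75 -0.0012
off 1.7 2
brush 85.1 1138
jar 1.5 0
tape 1.5 1
knife 1.3 2
can 1.7 7
  return _methods._mean(a, axis=axis, dtype=dtype,
  ret = ret.dtype.type(ret / rcount)
```

```bash
python3 - <<'E'
from h import *
a=np.load('top.npz')['image'].astype(int);b=np.load('t12.npz')['image'].astype(int)
d=np.abs(a-b).mean(-1)[218:278,366:384];print('brush top diff, rows:',d.mean(1).round().astype(int))
s=r.sense();print(s['wrist_force'],s['gripper_width'],s['time_s'])
print(r.finish_job())
E
```

```text
brush top diff, rows: [5 4 4 4 2 1 1 2 2 2 1 2 1 1 1 2 1 2 2 1 1 1 2 1 1 2 1 1 2 1 2 1 1 1 1 1 1
 1 1 1 1 1 1 1 1 1 1 1 1 1 1 1 1 1 1 1 1 1 1 1]
[-8.43723324  0.50788179 16.51382391] 0.11095115325772875 14.35
the job is handed in; nothing more can be done
None
```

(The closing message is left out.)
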